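# Put the lace reel winder into slow gear

## Robot

A 6-joint arm with a two-finger parallel gripper is mounted at the origin on the work surface. World frame = base frame: x ahead of the robot, y to its left, z up, the work surface at z = 0. Lengths are in m, angles in degrees, forces in N, time in s.
With the tool pointing down it reaches from about 0.3 to 0.85 m from the base axis. Payload 5.4 kg.
Tool frame: the origin (TCP) lies midway between the tips of the shut fingers; the grasp point (between the pads) lies r.grip_depth behind it (r.grip_depth is the distance from the TCP to the grasp point, in m); z points along the fingers, y is the line along which they close (so a half turn about z gives the same grasp; the last joint's range is limited). The gripper opens to 85 mm and grips with 20 to 120 N. Pads are 22 mm wide; open, the fingers measure 114 mm over their backs; the gripper's body (76 mm by 85 mm) begins 54 mm behind the grasp point. The pads swing forward as they close: fully open they stand 13 mm farther back than shut.
Start: joints at [-77.24, 9.076, 91.501, -0, 79.423, -12.038], TCP at [0.241, -0.522, 0.231] pointing down, gripper open.
Joint ranges: [-166.64, 166.64], [-54.1, 131.32], [10.49, 154.53], [-73.88, 253.88], [9.74, 151.15], [-171.62, 171.62]. Speed limits (degrees/s): [147.25, 147.25, 180, 180, 180, 180].

## Interface

Orientations are given as a 3x3 rotation matrix whose columns are the frame's x, y, z axes.
In Python, from cell import r gives the robot as it stands.
- The arm moves only by the tool move_tool, called after "Call:" by a JSON object that holds its "method" and its "body". Schema: {"type":"object","properties":{"rows":{"type":"array","items":{"type":"array","items":{"type":"array","items":{"type":"number"},"minItems":7,"maxItems":7},"minItems":1,"maxItems":8},"minItems":1,"maxItems":1},"clamp_n":{"type":"number"},"only":{"type":"string"},"quiet":{"type":"boolean"},"lines":{"type":"string"}},"required":["rows"],"additionalProperties":false}. rows is a list that holds a single list of rows (three levels of brackets), with 1 to 8 rows, each of 7 numbers: dx, dy, dz in parts of the range, where 1.0 means 800 mm, then a rotation vector rx, ry, rz in shares of 180 degrees (1.0 is 180 degrees), then the finger opening in m; each row is the pose to reach, as a shift and turn from the pose commanded when the call began, along the tool's axes at that moment; what a row does not reach only later rows make up. A row lasts 1/12 s, in which the tool goes at most 0.0417 m and 7.16 degrees, less where a joint would pass 70% of its speed; a pose out of reach is approached as far as the arm can. The fingers move at their own pace and stop on an object; clamp_n is the grip in N (left out, the last holds). Time passes only in rows, so rows that do not move let the fingers close. The tool returns the time, the measured TCP pose, the force, the opening and the grip force at its end. only (a regular expression) keeps the lines of the reply that match it, lines (a string "A,B") keeps lines A to B, and quiet returns only ok. Shift and turn numbers lie between -1 and 1, and a call with a number outside is refused. Input that does not fit is refused with a message, and nothing moves.
- r.get_obs(): the state, without advancing time (a new reading comes with each control period).
- r.grab_frame(name): name is "side" or "top" or "wrist"; returns the picture (480x640x3 uint8, red, green, blue); there is no depth.
- r.camera_params(name): a dict with "fovy" (degrees; the focal length in pixels is half the picture's height over the tangent of half this angle, whatever the lens; pixels are square), "cx", "cy" (the principal point, pixels), "k1" (the pictures are not rectified: a ray, as slopes to the right and down, at radius r is drawn at 1 + k1 r^2 times it, then the intrinsics apply), "rvec" (rotation vector, rad) and "tvec" (3), from world to camera coordinates, as OpenCV has them; the wrist camera has in their place "tool_from_camera" (4x4, takes a point from camera to tool coordinates, whose origin is the TCP and whose axes are the flange's). Camera axes: x right, y down, z forward; pixel columns grow to the right and rows downward; lengths in m; the calibration is good to about 2 mm. A picture is of the moment at which its call begins: read the wrist's pose just before it. camera_params takes no time and is no camera call.
- r.sign_off(): hands the job in; it is judged then, once.
The state is a dict: "clock": time; "qpos": joint angles; "qd": joint speeds; "joint_efforts": joint torques, N m; "tool_pos": TCP position; "tcp_rot": TCP orientation; "wrist_force": force on the tool from outside, world axes, zero at the start; "ft_torque": the same for the moment, N m; "gripper_width": finger opening in m; "grasp_force": force on a finger pad.
Only numpy, scipy, OpenCV 4.12 (cv2) and the standard library are available. Lean on these libraries where they do the work, as an engineer would, in place of code of your own. Each camera call takes 0.05 s, during which the arm holds its last target. There are 200 camera calls.

## Task

Put the reel winder into its slow gear: swing the keeper lever clear, then ease the black spindle knob down with a light hand, rocking it to and fro until its teeth drop between those of the gear beneath and it is fully home, and never force the teeth. Then swing the keeper fully back over the collar so the knob stays down, let go, and leave the things around the winder where they are.

Things in the scene. Friction and masses are not known exactly. Their poses are not given: they have to be found in the camera images.
- knob_grip (a point): On the axis of the gear-change knob, 15 mm below its top: where to grip it from above. The knob is an upright black ribbed cylinder 48 mm across, 40 mm tall, on a steel sleeve. It turns freely either way and slides along its upright axis; it stays at the height where it is left, and slides down with a push of 1 to 2 N. z up.
- collar (a point): On the same axis, at the middle of the sleeve's collar (64 mm across, 6 mm thick, 37 mm below knob_grip). Above and below the collar is a groove 9 mm high, 40 mm across. Under the lower groove is a disc 66 mm across with six square teeth, 10 mm tall, pointing down at the like teeth of the gear on the gear case.
- knob (a joint): How far the knob is pushed down, in m: 0 raised, 0.015 fully home at its stop. The teeth meet about 0.006 down; tooth on tooth, it stops there. Turned to a gap (one every 60 degrees, each about 11 degrees wide) it goes on to 0.015. Which way and how far to turn is not known beforehand.
- gearcase: Cream gear case under the knob, 112 x 112 mm, top 85 mm above the table. The gear on it is held by the reel's brake: once meshed, the knob turns only by the teeth's play. The teeth may bear 25 N at most. Origin on the table below the knob's axis, z up; reel (150 mm across, top 120 mm high) 165 mm towards its +y, motor towards +x (under 110 mm high), keeper post towards -y.
- keeper (a joint): Angle of the keeper, rad: 0 closed (blade in a groove of the sleeve, at the neck), 1.0 open at its stop; clear of the collar from 0.25. Flat steel lever 12 x 155 x 5 mm, underside 127 mm above the table, turning clockwise from above to open; about 1 N at the handle, stays where left. It closes only with the collar wholly above it (knob raised) or below it (knob home).
- keeper_handle (a point): On the axis of the keeper's handle: an upright black pin 14 mm across standing 40 mm above the lever, its top 172 mm above the table. This point is 155 mm above the table, 17 mm below the pin's top: where to pinch it from above.
- keeper_pivot (a point): On the upright axis about which the keeper turns, at the height of keeper_handle and 55 mm from it, 77 mm from the knob's axis. Axes as the gear case's. At 0 the handle lies straight towards -y of the pivot.
- block: Bystander: walnut-brown grooved wooden rest, 62 x 170 x 52 mm. Origin at the centre of its underside.
- tub: Bystander: clear round plastic tub of brass findings, 94 mm across, 55 mm tall. Origin at the centre of its underside.
- weight: Bystander: brass pattern weight with a small knob, 54 mm across, 44 mm tall. Origin at the centre of its underside.
- spare_reel: Bystander: small empty plywood reel lying flat, 110 mm across, 44 mm tall. Origin at the centre of its underside.
- cone: Bystander: empty white thread cone, 64 mm across the foot, 85 mm tall. Origin at the centre of its underside.
- bar: Bystander: long wooden straight bar, white on top, 28 x 360 x 26 mm. Origin at the centre of its underside.
- pen: Bystander: cork-handled hot-knife pen lying on the glass pane, 210 mm long. Origin at the centre of its underside (its 21 mm wide flat flanges touch the pane).

How it is judged (in metres and radians):
On the way, in this order (a step that is already met when the one before it is completed fails the run):
1. the keeper is swung clear with the knob still raised (value of joint keeper above 0.3 rad and value of joint knob below 0.004 m), for 0.1 s.
2. the teeth are meshed: the knob is fully home, with the keeper still clear (value of joint knob above 0.0135 m and value of joint keeper above 0.2 rad), for 0.2 s.
At the end, for the whole second after the job is handed in: The knob is fully home (pushed down more than 13.5 of its 15 mm), the keeper is closed over the collar (within 0.08 rad of its stop), and nothing is held (value of joint knob above 0.0135 m and value of joint keeper below 0.08 rad); the robot touches nothing.
It fails at once if the teeth are forced: more than 25 N between the knob's teeth and the gear (contact force between knob and gearcase above 25 N).
It fails at once if something around the winder is disturbed (moved more than 25 mm) (distance of any of block, tub, weight, spare_reel, cone, bar, pen from where it was at the start of the episode above 0.025 m).
It also fails if it takes over 64 s, if anything falls off the work surface, if the arm or the gripper's body presses on something with over 40 N, if the wrist force passes 120 N, or if a joint passes its speed limit or range.

## Working session

There is one attempt and no reset: what is moved stays moved. The work goes in short steps, Python scripts to look and compute and a tool call to move; the robot and the scene stay as the last step left them, time stands still between calls to the robot, and variables do not carry over. Pictures are saved under pics/ and viewed, at most 10 in all, crops included, and the job is handed in when it is done.

```bash
mkdir -p pics; ls; cat > h.py <<'E'
import numpy as np,cv2
from cell import r
def cam(n):
    p=r.camera_params(n);f=240/np.tan(np.radians(p['fovy'])/2)
    if 'rvec' in p:
        R=cv2.Rodrigues(np.array(p['rvec'],float))[0];t=np.array(p['tvec'],float).ravel()
    else:
        o=r.get_obs();T=np.eye(4);T[:3,:3]=o['tcp_rot'];T[:3,3]=o['tool_pos']
        C=T@np.array(p['tool_from_camera']);R=C[:3,:3].T;t=-R@C[:3,3]
    return p,f,R,t
def ray(c,u,v):
    p,f,R,t=c;d=np.array([(u-p['cx'])/f,(v-p['cy'])/f]);q=d.copy()
    for _ in range(30): q=d/(1+p['k1']*(q@q))
    return -R.T@t, R.T@np.array([q[0],q[1],1])
def onz(c,u,v,z):
    o,d=ray(c,u,v);return o+d*(z-o[2])/d[2]
def proj(c,X):
    p,f,R,t=c;x=R@np.array(X)+t;s=x[:2]/x[2];s=s*(1+p['k1']*(s@s));return s*f+[p['cx'],p['cy']]
E
python3 - <<'E'
from h import *
for n in ['side','top','wrist']:
    c=cam(n);im=r.grab_frame(n);cv2.imwrite(f'pics/{n}0.png',im[:,:,::-1]);print(n,c[0],-c[2].T@c[3])
o=r.get_obs();print(o['tcp_rot'],o['clock'],r.grip_depth)
E
```

```text
pics
side {'fovy': 46.04935456475908, 'cx': 314.55018354204526, 'cy': 232.68823769131174, 'k1': -0.1634217491476519, 'rvec': array([ 0.65819722, -2.46848568,  1.3399517 ]), 'tvec': array([0.47495155, 0.31019982, 1.5335001 ])} [-0.15967933  1.2018061   1.09708252]
top {'fovy': 53.41947108202138, 'cx': 316.4079832247614, 'cy': 244.6314121212979, 'k1': 0.005986976122356858, 'rvec': array([ 2.13784746, -2.10766685,  0.21380555]), 'tvec': array([-0.0800063 ,  0.60995228,  1.16756885])} [ 0.37471511 -0.06438445  1.26376543]
wrist {'fovy': 68.28624727199838, 'cx': 312.2000629767622, 'cy': 235.35765927629214, 'k1': -0.061835496614241425, 'tool_from_camera': array([[ 7.53625627e-04, -9.62785419e-01, -2.70265923e-01,
         6.79404687e-02],
       [ 9.99999617e-01,  8.45643969e-04, -2.24032476e-04,
         5.81720830e-04],
       [ 4.44243950e-04, -2.70265651e-01,  9.62785688e-01,
        -1.43171133e-01],
       [ 0.00000000e+00,  0.00000000e+00,  0.00000000e+00,
         1.00000000e+00]])} [ 0.30300149 -0.49370806  0.37358932]
[[ 9.07794252e-01  4.19415627e-01 -3.57976361e-04]
 [ 4.19415692e-01 -9.07793179e-01  1.42176919e-03]
 [ 2.71343720e-04 -1.44081481e-03 -9.99998925e-01]] 0.15 0.0187
```

View pics/top0.png

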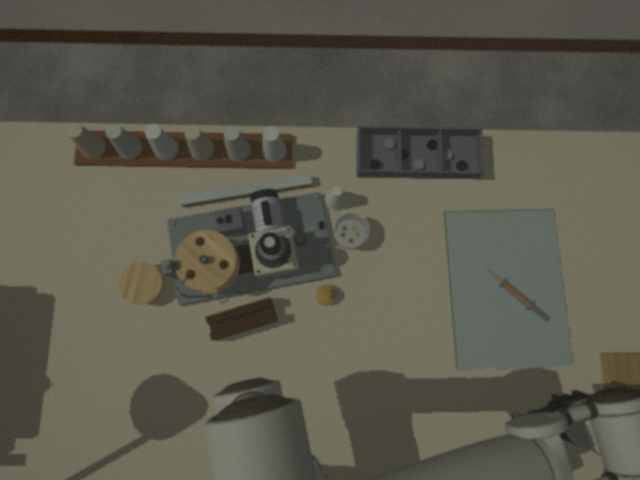

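View pics/side0.png

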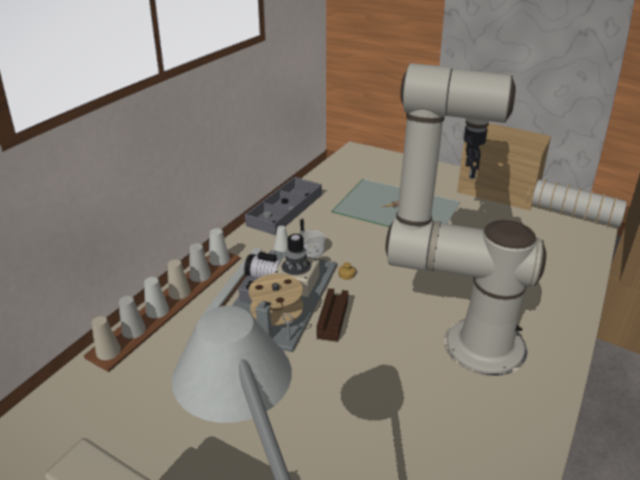

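```bash
python3 - <<'E'
import cv2,numpy as np
a=cv2.imread('pics/top0.png')[170:310,150:390];b=cv2.imread('pics/side0.png')[210:350,220:370]
a=cv2.resize(a,None,fx=3.3,fy=3.3,interpolation=cv2.INTER_CUBIC)
cv2.imwrite('pics/ta.png',np.clip(a*1.8,0,255))
b=cv2.resize(b,None,fx=4,fy=4,interpolation=cv2.INTER_CUBIC);cv2.imwrite('pics/sb.png',np.clip(b*1.6,0,255))
E
```

```text
[ WARN:0@0.069] global loadsave.cpp:1063 imwrite_ Unsupported depth image for selected encoder is fallbacked to CV_8U.
```

View pics/ta.png

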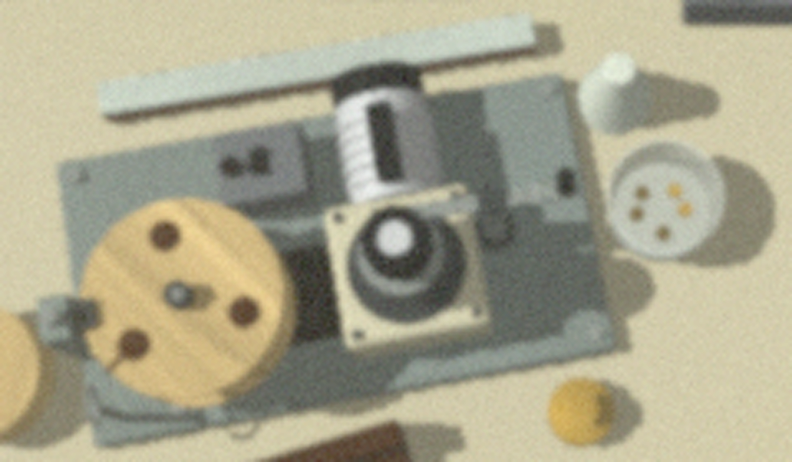

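View pics/sb.png

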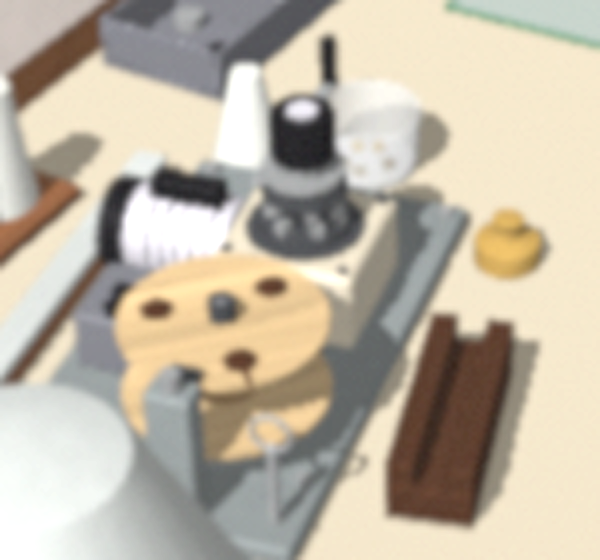

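```bash
python3 - <<'E'
from h import *
t=cam('top');s=cam('side')
T=lambda u,v:(150+(u+.5)/3.3-.5,170+(v+.5)/3.3-.5); S=lambda u,v:(220+u/4,210+v/4)
def tri(a,b):
    o1,d1=ray(t,*a);o2,d2=ray(s,*b);k=np.linalg.lstsq(np.c_[d1,-d2],o2-o1,rcond=None)[0]
    p,q=o1+k[0]*d1,o2+k[1]*d2;return (p+q)/2,np.linalg.norm(p-q)
K=onz(t,*T(394,238),.189);print('knob',K,tri(T(394,238),S(302,106)))
H=onz(t,*T(567,182),.172);print('handle',H,tri(T(567,182),S(328,39)), np.linalg.norm(H-K))
print('side', onz(s,*S(302,106),.189),onz(s,*S(328,39),.172))
C=[onz(t,*T(*c),.085)[:2] for c in [(327,212),(462,185),(490,322),(350,347)]]
print('case',np.mean(C,0),[np.linalg.norm(C[i]-C[i-1]) for i in range(4)],[np.degrees(np.arctan2(*(C[i]-C[i-1])[::-1])) for i in range(4)])
Rl=onz(t,*T(183,302),.12);print('reel',Rl,np.linalg.norm((Rl-K)[:2]),np.degrees(np.arctan2(*(Rl-K)[:2][::-1])))
print('tub',onz(t,*T(667,200),.055),'cone',onz(t,*T(622,68),.085),'weight',onz(t,*T(582,412),.03))
E
```

```text
knob [0.59068599 0.03828669 0.189     ] (array([0.59006994, 0.03799993, 0.19060155]), np.float64(0.0006309793033444744))
handle [ 0.63666749 -0.08194562  0.172     ] (array([ 0.63869521, -0.08142128,  0.16911249]), np.float64(0.002839903674794491)) 0.1298426231140525
side [0.59105689 0.03590441 0.189     ] [ 0.63772408 -0.07725998  0.172     ]
case [0.59008655 0.03742014] [np.float64(0.10593370420711563), np.float64(0.10527035788161017), np.float64(0.10862591945171907), np.float64(0.1069581358332684)] [np.float64(11.723902604300681), np.float64(-77.48153703968794), np.float64(-167.38415322795456), np.float64(101.07075939693082)]
reel [0.55431674 0.19798049 0.12      ] 0.16378287791862012 102.8299210012372
tub [ 0.65138563 -0.16276537  0.055     ] cone [ 0.74965476 -0.12525307  0.085     ] weight [ 0.48594216 -0.09807247  0.03      ]
```

The rows are not in the units I measure in: shifts go in shares of 800 mm and turns go in shares of 180 degrees. I convert before sending: 0.544 m / 0.8 = 0.68, -0.2335 m / 0.8 = -0.2919, 12.5 degrees / 180 = 0.0694.

Call:
{"method": "move_tool", "body": {"rows": [[[0.68, -0.2919, 0, 0, 0, 0.0694, 0.06], [0.68, -0.2919, 0, 0, 0, 0.0694, 0.06], [0.68, -0.2919, 0, 0, 0, 0.0694, 0.06], [0.68, -0.2919, 0, 0, 0, 0.0694, 0.06], [0.68, -0.2919, 0, 0, 0, 0.0694, 0.06], [0.68, -0.2919, 0, 0, 0, 0.0694, 0.06], [0.68, -0.2919, 0, 0, 0, 0.0694, 0.06], [0.68, -0.2919, 0, 0, 0, 0.0694, 0.06]]], "clamp_n": 40}}

```text
clock: 0.82
tool_pos: [0.4643, -0.273, 0.2312]
tcp_rot: [[0.977, 0.213, -0.0], [0.213, -0.977, 0.0], [-0.0, -0.0, -1.0]]
wrist_force: [0.5, -1.4, -0.2]
gripper_width: 0.0598
grasp_force: 0.0
```

Converted, 0.2 m / 0.8 = 0.25, -0.145 m / 0.8 = -0.1813.

Call:
{"method": "move_tool", "body": {"rows": [[[0.25, -0.1813, 0, 0, 0, 0, 0.06], [0.25, -0.1813, 0, 0, 0, 0, 0.06], [0.25, -0.1813, 0, 0, 0, 0, 0.06], [0.25, -0.1813, 0, 0, 0, 0, 0.06], [0.25, -0.1813, 0, 0, 0, 0, 0.06], [0.25, -0.1813, 0, 0, 0, 0, 0.06], [0.25, -0.1813, 0, 0, 0, 0, 0.06], [0.25, -0.1813, 0, 0, 0, 0, 0.06]]]}}

```text
clock: 1.48
tool_pos: [0.6284, -0.0888, 0.2304]
tcp_rot: [[0.976, 0.216, -0.001], [0.216, -0.976, 0.0], [-0.001, -0.001, -1.0]]
wrist_force: [-1.2, 0.2, -0.1]
gripper_width: 0.06
grasp_force: 0.0
```

```bash
python3 - <<'E'
from h import *
c=cam('wrist');im=r.grab_frame('wrist');cv2.imwrite('pics/w1.png',im[:,:,::-1]);print(r.get_obs()['tool_pos'])
print(proj(c,[.637,-.082,.172]),proj(c,[.5905,.038,.189]))
E
```

```text
[ 0.62778224 -0.09014806  0.23059276]
[303.16113165 237.91861769] [ 82.86400824 278.1014765 ]
```

View pics/w1.png

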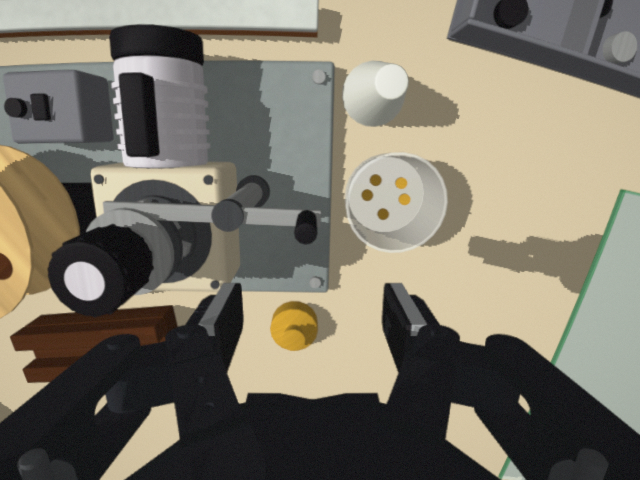

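```bash
python3 - <<'E'
from h import *
c=cam('wrist');im=r.grab_frame('wrist');o=r.get_obs()
H=onz(c,306,232,.172);K=onz(c,84,281,.189);P=onz(c,228,215,.15);P2=onz(c,228,215,.135)
g=cv2.cvtColor(im,7);m=(g<45).astype(np.uint8);sub=m[195:260,285:335];print(np.argwhere(sub).min(0)+[195,285],np.argwhere(sub).max(0)+[195,285])
print(o['tool_pos'],H,K,P,P2)
e=np.array([-.213,.977]);ex=np.array([.977,.213])
for q in (H,P,P2): d=(q-K)[:2];print(d@ex,d@e,np.linalg.norm(d))
R=o['tcp_rot'];G=H.copy();G[2]=.136;print(R.T@(G-o['tool_pos']))
E
```

```text
[209 293] [241 314]
[ 0.62745258 -0.09098452  0.23082168] [ 0.64022069 -0.0843141   0.172     ] [0.58832589 0.03602787 0.189     ] [ 0.63456942 -0.03336153  0.15      ] [ 0.63054149 -0.03048669  0.135     ]
0.02506837527035281 -0.1286277016736215 0.13105441981539817
0.030399983993266714 -0.07764332033101529 0.08338677029882217
0.02707703497822797 -0.07397665388075148 0.07878035408470842
[ 0.01400597 -0.00378928  0.09480583]
```

Converted, 0.091 m / 0.8 = 0.1138, 0.014 m / 0.8 = 0.0175.

Call:
{"method": "move_tool", "body": {"rows": [[[0.0175, -0.005, 0.025, 0, 0, 0, 0.06], [0.0175, -0.005, 0.0625, 0, 0, 0, 0.06], [0.0175, -0.005, 0.1, 0, 0, 0, 0.06], [0.0175, -0.005, 0.1138, 0, 0, 0, 0.06], [0.0175, -0.005, 0.1138, 0, 0, 0, 0.06], [0.0175, -0.005, 0.1138, 0, 0, 0, 0], [0.0175, -0.005, 0.1138, 0, 0, 0, 0], [0.0175, -0.005, 0.1138, 0, 0, 0, 0]]], "clamp_n": 40}}

```text
clock: 2.25
tool_pos: [0.6422, -0.0845, 0.1431]
tcp_rot: [[0.977, 0.213, 0.004], [0.213, -0.977, -0.001], [0.004, 0.002, -1.0]]
wrist_force: [-0.3, 0.4, -0.8]
gripper_width: 0.0243
grasp_force: 0.0
```

Call:
{"method": "move_tool", "body": {"rows": [[[0, 0, 0, 0, 0, 0, 0], [0, 0, 0, 0, 0, 0, 0]]]}}

```text
clock: 2.42
tool_pos: [0.6417, -0.0816, 0.143]
tcp_rot: [[0.977, 0.213, 0.003], [0.213, -0.977, 0.003], [0.003, -0.003, -1.0]]
wrist_force: [-2.8, 8.2, 6.3]
gripper_width: 0.0126
grasp_force: 39.2
```

Converted, -0.0431 m / 0.8 = -0.0539, -0.0375 m / 0.8 = -0.0469.

Call:
{"method": "move_tool", "body": {"rows": [[[-0.0103, -0.0008, 0, 0, 0, 0, 0], [-0.0204, -0.0031, 0, 0, 0, 0, 0], [-0.0299, -0.0069, 0, 0, 0, 0, 0], [-0.0389, -0.012, 0, 0, 0, 0, 0], [-0.0469, -0.0185, 0, 0, 0, 0, 0], [-0.0539, -0.026, 0, 0, 0, 0, 0], [-0.0539, -0.026, 0, 0, 0, 0, 0], [-0.0539, -0.026, 0, 0, 0, 0, 0]]]}}

```text
clock: 3.08
tool_pos: [0.5952, -0.0734, 0.143]
tcp_rot: [[0.977, 0.213, 0.003], [0.213, -0.977, -0.002], [0.003, 0.003, -1.0]]
wrist_force: [-0.0, -0.8, 7.1]
gripper_width: 0.0124
grasp_force: 39.9
```

Converted, -0.09 m / 0.8 = -0.1125, -0.06 m / 0.8 = -0.075.

Call:
{"method": "move_tool", "body": {"rows": [[[0, 0, 0, 0, 0, 0, 0.085], [0, 0, 0, 0, 0, 0, 0.085], [0, 0, 0, 0, 0, 0, 0.085], [0, 0, -0.0375, 0, 0, 0, 0.085], [0, 0, -0.075, 0, 0, 0, 0.085], [0, 0, -0.1125, 0, 0, 0, 0.085], [0, 0, -0.1125, 0, 0, 0, 0.085]]], "clamp_n": 20}}

```text
clock: 3.67
tool_pos: [0.5973, -0.0734, 0.2374]
tcp_rot: [[0.977, 0.213, 0.01], [0.213, -0.977, -0.003], [0.009, 0.006, -1.0]]
wrist_force: [0.3, -0.4, 1.9]
gripper_width: 0.085
grasp_force: 0.0
```

```bash
python3 - <<'E'
from h import *
o=r.get_obs();print(o['qpos'],o['tool_pos'],o['wrist_force'])
c=cam('wrist');im=r.grab_frame('wrist');cv2.imwrite('pics/w2.png',im[:,:,::-1])
for K in ([.590,.0375],[.588,.036]): print(o['tcp_rot'].T@(np.r_[K,.155]-o['tool_pos']))
E
```

```text
[-1.85019356e+01  1.22966407e+01  8.71312424e+01  1.25984489e-03
  7.99542212e+01  5.91835422e+01] [ 0.59726669 -0.07342304  0.23738298] [ 0.27593666 -0.43495351  1.88801672]
[ 0.01579573 -0.11037312  0.08192651]
[ 0.01352191 -0.10933413  0.08191114]
```

View pics/w2.png

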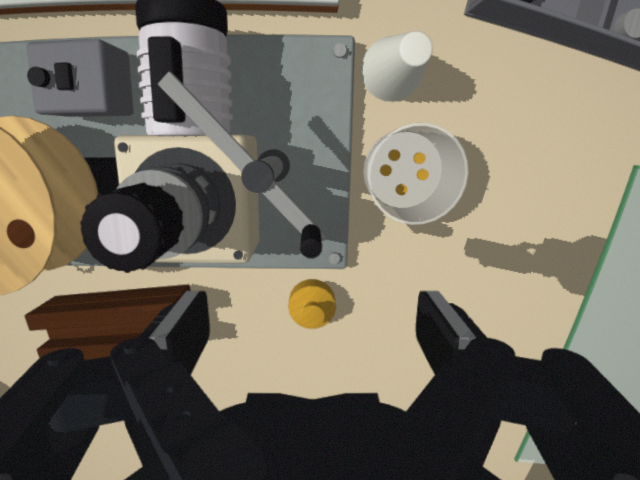

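Converted, -0.11 m / 0.8 = -0.1375, 0.015 m / 0.8 = 0.0188.

Call:
{"method": "move_tool", "body": {"rows": [[[0.0188, -0.05, 0, 0, 0, 0, 0.085], [0.0188, -0.1, 0, 0, 0, 0, 0.085], [0.0188, -0.1375, 0, 0, 0, 0, 0.085], [0.0188, -0.1375, 0, 0, 0, 0, 0.085], [0.0188, -0.1375, 0, 0, 0, 0, 0.085]]]}}

```text
clock: 4.13
tool_pos: [0.5844, 0.0395, 0.2288]
tcp_rot: [[0.976, 0.216, -0.003], [0.216, -0.976, 0.0], [-0.003, -0.001, -1.0]]
wrist_force: [0.1, -0.4, 0.5]
gripper_width: 0.085
grasp_force: 0.0
```

```bash
python3 - <<'E'
from h import *
o=r.get_obs();c=cam('wrist');im=r.grab_frame('wrist');cv2.imwrite('pics/w3.png',im[:,:,::-1])
hsv=cv2.cvtColor(im,cv2.COLOR_RGB2HSV);m=((hsv[...,2]>140)&(hsv[...,1]<50)).astype(np.uint8)
n,l,s,ce=cv2.connectedComponentsWithStats(m)
print(proj(c,[.59,.0375,.189]))
for i in range(1,n):
    if s[i,4]>300: K=onz(c,*ce[i],.189);print(s[i],ce[i],K)
for K in ([.590,.0375],): print(o['tool_pos'],o['tcp_rot'].T@(np.r_[K,.155]-o['tool_pos']))
E
```

```text
[316.8437606  255.73199003]
[ 69   0 220   6 539] [173.4471243    0.82003711] [0.69797206 0.13051707 0.189     ]
[ 349    0  121   13 1056] [418.73674242   4.30113636] [0.72083216 0.01823762 0.189     ]
[   37    30   383   245 21465] [218.79795015 108.68022362] [0.65413054 0.10149463 0.189     ]
[ 404   43   74  139 6743] [439.09357853 100.0075634 ] [ 0.68183233 -0.0034668   0.189     ]
[ 479   46  101   66 4616] [524.28704506  72.47725303] [ 0.70449204 -0.04118898  0.189     ]
[ 472  136  119  102 8822] [533.39288143 184.40920426] [ 0.65346297 -0.06568355  0.189     ]
[ 271  186   83   59 1203] [303.18869493 203.47464672] [0.61665578 0.05084321 0.189     ]
[426 203  46  49 797] [448.81304893 225.61606023] [ 0.62197057 -0.02801536  0.189     ]
[ 297  236   44   39 1252] [317.98402556 254.19968051] [0.59099612 0.0370876  0.189     ]
[ 354  251   98   29 1303] [414.23023791 268.55026861] [ 0.59432714 -0.01689934  0.189     ]
[0.58437997 0.03950154 0.22877113] [0.00524874 0.00321139 0.07375573]
```

Converted, 0.073 m / 0.8 = 0.0913, 0.006 m / 0.8 = 0.0075.

Call:
{"method": "move_tool", "body": {"rows": [[[0.0075, 0.0038, 0.025, 0, 0, 0, 0.085], [0.0075, 0.0038, 0.0625, 0, 0, 0, 0.085], [0.0075, 0.0038, 0.0913, 0, 0, 0, 0.085], [0.0075, 0.0038, 0.0913, 0, 0, 0, 0.085], [0.0075, 0.0038, 0.0913, 0, 0, 0, 0.085], [0.0075, 0.0038, 0.0913, 0, 0, 0, 0.04], [0.0075, 0.0038, 0.0913, 0, 0, 0, 0.04], [0.0075, 0.0038, 0.0913, 0, 0, 0, 0.04]]], "clamp_n": 20}}

```text
clock: 4.85
tool_pos: [0.5932, 0.0361, 0.1594]
tcp_rot: [[0.977, 0.213, 0.003], [0.213, -0.977, -0.0], [0.003, 0.001, -1.0]]
wrist_force: [-1.0, 6.9, 2.6]
gripper_width: 0.0511
grasp_force: 3.5
```

Call:
{"method": "move_tool", "body": {"rows": [[[0, 0, 0, 0, 0, 0, 0.04], [0, 0, 0, 0, 0, 0, 0.04], [0, 0, 0, 0, 0, 0, 0.04]]]}}

```text
clock: 5.1
tool_pos: [0.5929, 0.0376, 0.159]
tcp_rot: [[0.977, 0.214, 0.003], [0.214, -0.977, 0.002], [0.003, -0.001, -1.0]]
wrist_force: [-0.2, 4.9, 0.9]
gripper_width: 0.0473
grasp_force: 25.0
```

Converted, 0.004 m / 0.8 = 0.005, 0.003 m / 0.8 = 0.0038.

Call:
{"method": "move_tool", "body": {"rows": [[[0, 0, 0.0013, 0, 0, 0, 0.04], [0, 0, 0.0025, 0, 0, 0, 0.04], [0, 0, 0.0038, 0, 0, 0, 0.04], [0, 0, 0.005, 0, 0, 0, 0.04], [0, 0, 0.005, 0, 0, 0, 0.04]]]}}

```text
clock: 5.52
tool_pos: [0.5928, 0.0376, 0.1547]
tcp_rot: [[0.977, 0.214, 0.003], [0.214, -0.977, 0.002], [0.003, -0.001, -1.0]]
wrist_force: [-0.3, 4.9, 0.9]
gripper_width: 0.0474
grasp_force: 25.1
```

Call:
{"method": "move_tool", "body": {"rows": [[[0, 0, 0.0006, 0, 0, 0, 0.04], [0, 0, 0.0013, 0, 0, 0, 0.04], [0, 0, 0.0013, 0, 0, 0, 0.04]]]}}

```text
clock: 5.77
tool_pos: [0.593, 0.0376, 0.1547]
tcp_rot: [[0.977, 0.214, 0.003], [0.214, -0.977, 0.001], [0.003, -0.001, -1.0]]
wrist_force: [-2.0, 5.6, 5.4]
gripper_width: 0.0473
grasp_force: 25.5
```

Converted, 0.0003 m / 0.8 = 0.0004, 12 degrees / 180 = 0.0667.

Call:
{"method": "move_tool", "body": {"rows": [[[0, 0, 0.0004, 0, 0, 0.0167, 0.04], [0, 0, 0.0004, 0, 0, 0.0333, 0.04], [0, 0, 0.0004, 0, 0, 0.05, 0.04], [0, 0, 0.0004, 0, 0, 0.0667, 0.04]]]}}

```text
clock: 6.1
tool_pos: [0.5929, 0.0371, 0.1543]
tcp_rot: [[1.0, 0.003, 0.003], [0.003, -1.0, 0.0], [0.003, -0.0, -1.0]]
wrist_force: [-0.7, 2.6, 2.5]
gripper_width: 0.0475
grasp_force: 25.1
```

Converted, 9 degrees / 180 = 0.05.

Call:
{"method": "move_tool", "body": {"rows": [[[0, 0, 0, 0, 0, 0.0167, 0.04], [0, 0, 0, 0, 0, 0.0333, 0.04], [0, 0, 0, 0, 0, 0.05, 0.04], [0, 0, 0, 0, 0, 0.05, 0.04]]]}}

```text
clock: 6.43
tool_pos: [0.5927, 0.0366, 0.1534]
tcp_rot: [[0.988, -0.152, 0.002], [-0.152, -0.988, -0.0], [0.002, -0.0, -1.0]]
wrist_force: [-0.1, 2.5, 0.5]
gripper_width: 0.0474
grasp_force: 25.0
```

```bash
python3 -c "
from h import *
o=r.get_obs();print(o['ft_torque'],o['wrist_force'])"
```

```text
[-0.08232568  0.03143003 -0.02875568] [-0.05524036  2.50876176  0.50549743]
```

Converted, 0.001 m / 0.8 = 0.0013, 0.0005 m / 0.8 = 0.0006.

Call:
{"method": "move_tool", "body": {"rows": [[[0, 0, 0.0006, 0, 0, 0, 0.04], [0, 0, 0.0013, 0, 0, 0, 0.04], [0, 0, 0.0013, 0, 0, 0, 0.04]]]}}

```text
clock: 6.68
tool_pos: [0.5926, 0.0366, 0.1515]
tcp_rot: [[0.989, -0.15, 0.002], [-0.15, -0.989, 0.0], [0.002, -0.001, -1.0]]
wrist_force: [1.8, 4.0, 0.8]
gripper_width: 0.0474
grasp_force: 25.0
```

```bash
python3 -c "
from h import *
o=r.get_obs();print(o['ft_torque'],o['wrist_force'])"
```

```text
[ 0.07470513 -0.29608923  0.02994268] [1.82437018 4.03878904 0.84308585]
```

Converted, 0.003 m / 0.8 = 0.0038, 0.002 m / 0.8 = 0.0025.

Call:
{"method": "move_tool", "body": {"rows": [[[0, 0, 0.0013, 0, 0, 0, 0.04], [0, 0, 0.0025, 0, 0, 0, 0.04], [0, 0, 0.0038, 0, 0, 0, 0.04], [0, 0, 0.0038, 0, 0, 0, 0.04]]]}}

```text
clock: 7.02
tool_pos: [0.5926, 0.0366, 0.148]
tcp_rot: [[0.989, -0.151, 0.002], [-0.151, -0.989, 0.0], [0.001, -0.001, -1.0]]
wrist_force: [3.8, 3.8, 0.4]
gripper_width: 0.0474
grasp_force: 25.0
```

```bash
python3 -c "
from h import *
o=r.get_obs();print(o['ft_torque'],o['wrist_force'])"
```

```text
[ 0.21511901 -0.6099747  -0.04294447] [3.80208464 3.7571995  0.35457117]
```

Converted, 0.003 m / 0.8 = 0.0038, 0.002 m / 0.8 = 0.0025.

Call:
{"method": "move_tool", "body": {"rows": [[[0, 0, 0.0013, 0, 0, 0, 0.04], [0, 0, 0.0025, 0, 0, 0, 0.04], [0, 0, 0.0038, 0, 0, 0, 0.04], [0, 0, 0.0038, 0, 0, 0, 0.04]]]}}

```text
clock: 7.35
tool_pos: [0.5926, 0.0366, 0.1456]
tcp_rot: [[0.989, -0.151, 0.002], [-0.151, -0.989, 0.0], [0.002, -0.001, -1.0]]
wrist_force: [1.8, 4.5, 2.8]
gripper_width: 0.0471
grasp_force: 25.3
```

```bash
python3 -c "
from h import *
o=r.get_obs();print(o['ft_torque'],o['wrist_force'])"
```

```text
[ 0.22909375 -0.38057932 -0.04481416] [1.7743236  4.52742023 2.80383813]
```

Converted, 0.001 m / 0.8 = 0.0013, 0.0005 m / 0.8 = 0.0006.

Call:
{"method": "move_tool", "body": {"rows": [[[0, 0, 0.0006, 0, 0, 0, 0.04], [0, 0, 0.0013, 0, 0, 0, 0.04], [0, 0, 0.0013, 0, 0, 0, 0.04]]]}}

```text
clock: 7.6
tool_pos: [0.5927, 0.0366, 0.1455]
tcp_rot: [[0.989, -0.151, 0.002], [-0.151, -0.989, 0.0], [0.002, -0.001, -1.0]]
wrist_force: [1.3, 4.2, 9.0]
gripper_width: 0.0471
grasp_force: 25.7
```

```bash
python3 -c "
from h import *
o=r.get_obs();print(o['ft_torque'],o['wrist_force'],o['tool_pos'])"
```

```text
[ 0.36256226 -0.00410079 -0.01212457] [1.32479972 4.21609528 8.99756093] [0.59271502 0.03659877 0.14549467]
```

Converted, -0.09 m / 0.8 = -0.1125, -0.06 m / 0.8 = -0.075.

Call:
{"method": "move_tool", "body": {"rows": [[[0, 0, -0.0006, 0, 0, 0, 0.04], [0, 0, -0.0006, 0, 0, 0, 0.085], [0, 0, -0.0006, 0, 0, 0, 0.085], [0, 0, -0.0006, 0, 0, 0, 0.085], [0, 0, -0.0006, 0, 0, 0, 0.085], [0, 0, -0.0375, 0, 0, 0, 0.085], [0, 0, -0.075, 0, 0, 0, 0.085], [0, 0, -0.1125, 0, 0, 0, 0.085]]]}}

```text
clock: 8.27
tool_pos: [0.5911, 0.0362, 0.234]
tcp_rot: [[0.988, -0.152, -0.003], [-0.152, -0.988, 0.0], [-0.003, 0.0, -1.0]]
wrist_force: [1.7, 0.5, 0.3]
gripper_width: 0.085
grasp_force: 0.0
```

Call:
{"method": "move_tool", "body": {"rows": [[[0.0013, 0.05, 0, 0, 0, 0, 0.06], [0.0013, 0.1, 0, 0, 0, 0, 0.06], [0.0013, 0.1, 0, 0, 0, 0, 0.06], [0.0013, 0.1, 0, 0, 0, 0, 0.06]]]}}

```text
clock: 8.6
tool_pos: [0.5803, -0.0447, 0.2337]
tcp_rot: [[0.988, -0.155, -0.001], [-0.155, -0.988, 0.0], [-0.001, 0.0, -1.0]]
wrist_force: [-0.5, -0.5, -0.7]
gripper_width: 0.0602
grasp_force: 0.0
```

```bash
python3 - <<'E'
from h import *
o=r.get_obs();c=cam('wrist');im=r.grab_frame('wrist');cv2.imwrite('pics/w4.png',im[:,:,::-1]);print(o['tool_pos'],o['wrist_force'])
for z in (.189,.174): print(proj(c,[.591,.037,z]))
print(proj(c,[.595,-.0735,.172]))
E
```

```text
[ 0.58034145 -0.04470613  0.23366274] [-0.54521655 -0.52310401 -0.65375731]
[166.63565023 265.00510274]
[176.22982142 256.39551545]
[354.88570416 222.1515772 ]
```

View pics/w4.png

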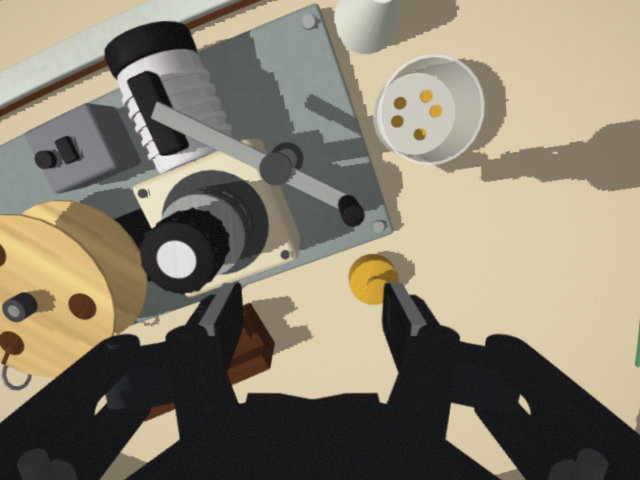

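```bash
python3 - <<'E'
from h import *
o=r.get_obs();c=cam('wrist');R=o['tcp_rot']
im=cv2.imread('pics/w4.png');g=cv2.cvtColor(im,6)[185:240,325:380];a=np.argwhere(g<45);print(a.min(0)+[185,325],a.max(0)+[185,325])
H=onz(c,351,214,.172);print(H,R.T@(np.r_[H[:2],.141]-o['tool_pos']),np.degrees(np.arctan2(R[1,1],R[0,1])))
E
```

```text
[195 339] [225 363]
[ 0.60043999 -0.07039154  0.172     ] [0.02403387 0.0236922  0.09243471] -98.81135405216621
```

Converted, 0.091 m / 0.8 = 0.1138, 0.0245 m / 0.8 = 0.0306, -21 degrees / 180 = -0.1167.

Call:
{"method": "move_tool", "body": {"rows": [[[0.0281, 0.0306, 0, 0, 0, -0.0389, 0.06], [0.0281, 0.0306, 0, 0, 0, -0.0778, 0.06], [0.0281, 0.0306, 0.025, 0, 0, -0.1167, 0.06], [0.0281, 0.0306, 0.0625, 0, 0, -0.1167, 0.06], [0.0281, 0.0306, 0.1, 0, 0, -0.1167, 0.06], [0.0281, 0.0306, 0.1138, 0, 0, -0.1167, 0.06], [0.0281, 0.0306, 0.1138, 0, 0, -0.1167, 0.06]]], "clamp_n": 40}}

```text
clock: 9.23
tool_pos: [0.5967, -0.0685, 0.1388]
tcp_rot: [[0.977, 0.214, -0.008], [0.214, -0.977, 0.003], [-0.007, -0.004, -1.0]]
wrist_force: [0.9, -0.6, -0.1]
gripper_width: 0.0597
grasp_force: 0.0
```

Call:
{"method": "move_tool", "body": {"rows": [[[0, 0, 0, 0, 0, 0, 0], [0, 0, 0, 0, 0, 0, 0], [0, 0, 0, 0, 0, 0, 0], [0, 0, 0, 0, 0, 0, 0], [0, 0, 0, 0, 0, 0, 0]]]}}

```text
clock: 9.65
tool_pos: [0.6005, -0.0713, 0.1452]
tcp_rot: [[0.977, 0.213, 0.003], [0.213, -0.977, -0.002], [0.003, 0.003, -1.0]]
wrist_force: [-1.7, -1.8, 4.4]
gripper_width: 0.0126
grasp_force: 39.0
```

Converted, 0.0402 m / 0.8 = 0.0503, 0.0347 m / 0.8 = 0.0434.

Call:
{"method": "move_tool", "body": {"rows": [[[0.0086, 0.0079, 0, 0, 0, 0, 0], [0.0174, 0.0135, 0, 0, 0, 0, 0], [0.0266, 0.0176, 0, 0, 0, 0, 0], [0.0366, 0.0205, 0, 0, 0, 0, 0], [0.0434, 0.0215, 0, 0, 0, 0, 0], [0.0503, 0.0219, 0, 0, 0, 0, 0], [0.0503, 0.0219, 0, 0, 0, 0, 0]]]}}

```text
clock: 10.23
tool_pos: [0.6443, -0.0806, 0.1451]
tcp_rot: [[0.977, 0.213, 0.004], [0.213, -0.977, -0.003], [0.003, 0.004, -1.0]]
wrist_force: [1.2, -5.3, 4.2]
gripper_width: 0.0128
grasp_force: 39.5
```

Call:
{"method": "move_tool", "body": {"rows": [[[0.0013, 0, 0, 0, 0, 0, 0], [0.0025, 0, 0, 0, 0, 0, 0], [0.0038, 0, 0, 0, 0, 0, 0], [0.0038, 0, 0, 0, 0, 0, 0]]]}}

```text
clock: 10.57
tool_pos: [0.6457, -0.0804, 0.145]
tcp_rot: [[0.977, 0.213, 0.002], [0.213, -0.977, -0.004], [0.001, 0.004, -1.0]]
wrist_force: [-3.5, -6.8, 6.4]
gripper_width: 0.0128
grasp_force: 39.8
```

Converted, 0.002 m / 0.8 = 0.0025, 0.001 m / 0.8 = 0.0013.

Call:
{"method": "move_tool", "body": {"rows": [[[0.0013, 0, 0, 0, 0, 0, 0], [0.0025, 0, 0, 0, 0, 0, 0], [0.0025, 0, 0, 0, 0, 0, 0]]]}}

```text
clock: 10.82
tool_pos: [0.6469, -0.0802, 0.145]
tcp_rot: [[0.977, 0.214, -0.0], [0.214, -0.977, -0.004], [-0.001, 0.004, -1.0]]
wrist_force: [-6.1, -6.7, 8.2]
gripper_width: 0.0131
grasp_force: 39.9
```

Call:
{"method": "move_tool", "body": {"rows": [[[-0.0038, 0, 0, 0, 0, 0, 0], [-0.0038, 0, 0, 0, 0, 0, 0.06], [-0.0038, 0, 0, 0, 0, 0, 0.06], [-0.0038, 0, 0, 0, 0, 0, 0.06], [-0.0038, 0, -0.0375, 0, 0, 0, 0.06], [-0.0038, 0, -0.075, 0, 0, 0, 0.06], [-0.0038, 0, -0.1125, 0, 0, 0, 0.06], [-0.0038, 0, -0.1125, 0, 0, 0, 0.06]]]}}

```text
clock: 11.48
tool_pos: [0.6475, -0.0789, 0.2405]
tcp_rot: [[0.977, 0.213, 0.011], [0.214, -0.977, -0.003], [0.01, 0.005, -1.0]]
wrist_force: [0.0, 0.3, 1.6]
gripper_width: 0.0602
grasp_force: 0.0
```

```bash
python3 - <<'E'
from h import *
o=r.get_obs();c=cam('wrist');im=r.grab_frame('wrist');cv2.imwrite('pics/w5.png',im[:,:,::-1]);print(o['tool_pos'],o['wrist_force'])
print(proj(c,[.591,.037,.189]),proj(c,[.591,.037,.174]),proj(c,[.640,-.084,.172]))
E
```

```text
[ 0.64754459 -0.07885433  0.24054121] [0.00290786 0.2997459  1.6135604 ]
[107.94811868 304.84675122] [120.17280804 294.71081307] [316.0015466  262.39151644]
```

View pics/w5.png

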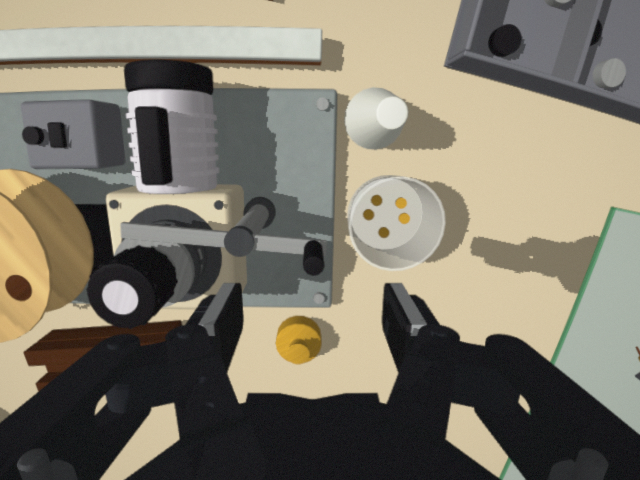

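Call:
{"method": "move_tool", "body": {"rows": [[[0, 0, 0, 0, 0, 0, 0.06], [0, 0, 0, 0, 0, 0, 0.06]]], "quiet": true}}

```text
ok
```

```bash
python3 - <<'E'
from h import *
c2=cam('wrist');im2=r.grab_frame('wrist')
T=np.eye(4);o=r.get_obs();p=r.camera_params('wrist')
print(o['tool_pos'],o['tcp_rot'])
# w1 pose: as recorded
R1=np.array([[.976,.216,-.001],[.216,-.976,0],[-.001,-.001,-1]]);T[:3,:3]=R1;T[:3,3]=[.6278,-.0901,.2306]
C=T@np.array(p['tool_from_camera']);c1=(p,c2[1],C[:3,:3].T,-C[:3,:3].T@C[:3,3])
im1=cv2.imread('pics/w1.png')
cv2.imwrite('pics/w6.png',im2[:,:,::-1])
a=cv2.resize(im1[190:250,90:340],None,fx=3,fy=3);b=cv2.resize(im2[210:290,90:340,::-1],None,fx=3,fy=3)
cv2.imwrite('pics/cmp.png',np.vstack([a,b]))
for n,c in (('w1',c1),('now',c2)): print(n,proj(c,[.640,-.084,.172]),proj(c,[.591,.037,.174]))
E
```

```text
[ 0.6433325  -0.0779848   0.23072428] [[ 0.97700947  0.21316527 -0.00361372]
 [ 0.21317139 -0.97701382  0.00139755]
 [-0.00323275 -0.00213576 -0.99999249]]
w1 [305.78703079 232.2259333 ] [ 97.51277837 266.87213375]
now [319.82489056 260.50385974] [115.77187283 293.68180601]
```

View pics/cmp.png

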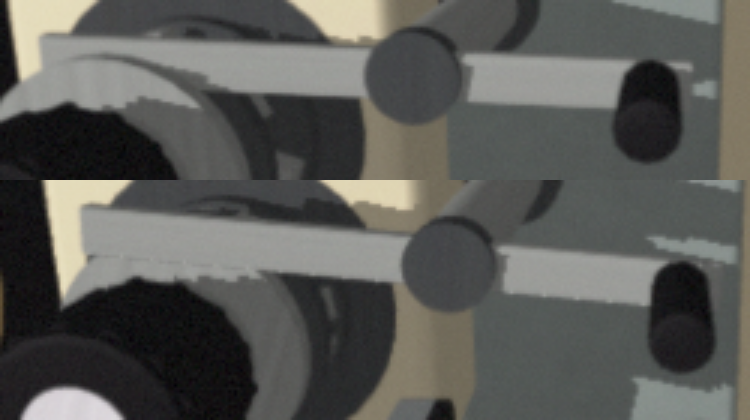

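```bash
python3 - <<'E'
from h import *
c2=cam('wrist');p=r.camera_params('wrist');T=np.eye(4)
T[:3,:3]=[[.976,.216,-.001],[.216,-.976,0],[-.001,-.001,-1]];T[:3,3]=[.6278,-.0901,.2306]
C=T@np.array(p['tool_from_camera']);c1=(p,c2[1],C[:3,:3].T,-C[:3,:3].T@C[:3,3])
A=lambda u,v:(90+u/3,190+v/3);B=lambda u,v:(90+u/3,210+(v-180)/3)
for c,a,b,h,q in ((c1,A(40,35),A(690,65),A(647,131),A(412,77)),(c2,B(85,207),B(665,258),B(682,343),B(450,268))):
    a,b=onz(c,*a,.132),onz(c,*b,.132);h=onz(c,*h,.172);q=onz(c,*q,.15)
    f=lambda d:np.degrees(np.arctan2(d[1],d[0]))
    print(a,b,np.linalg.norm(a-b),f(b-a),'h',h,'p',q,f(h-q),np.linalg.norm((h-q)[:2]))
E
```

```text
[0.61954734 0.05914496 0.132     ] [ 0.64536355 -0.09190555  0.132     ] 0.15324077389125973 -80.30122853290727 h [ 0.63864916 -0.08391491  0.172     ] p [ 0.63341506 -0.03264118  0.15      ] -84.17135430306016 0.05154018895792544
[0.62536833 0.05965609 0.132     ] [ 0.64271131 -0.07816209  0.132     ] 0.13890511414583992 -82.82762390638086 h [ 0.63720073 -0.08305406  0.172     ] p [ 0.63534796 -0.03133676  0.15      ] -87.94825863348443 0.051750471199794326
```

Converted, 0.083 m / 0.8 = 0.1038, -0.036 m / 0.8 = -0.045.

Call:
{"method": "move_tool", "body": {"rows": [[[-0.045, 0.005, 0, 0, 0, 0, 0], [-0.045, 0.005, 0, 0, 0, 0, 0], [-0.045, 0.005, 0, 0, 0, 0, 0], [-0.045, 0.005, 0, 0, 0, 0, 0], [-0.045, 0.005, 0.0375, 0, 0, 0, 0], [-0.045, 0.005, 0.075, 0, 0, 0, 0], [-0.045, 0.005, 0.1038, 0, 0, 0, 0], [-0.045, 0.005, 0.1038, 0, 0, 0, 0]]]}}

```text
clock: 12.42
tool_pos: [0.6075, -0.0888, 0.1444]
tcp_rot: [[0.977, 0.213, -0.009], [0.213, -0.977, 0.003], [-0.008, -0.005, -1.0]]
wrist_force: [-0.9, 1.3, -1.7]
gripper_width: 0.0002
grasp_force: 0.0
```

Call:
{"method": "move_tool", "body": {"rows": [[[0.0038, 0, 0, 0, 0, 0, 0], [0.0075, 0, 0, 0, 0, 0, 0], [0.0113, 0, 0, 0, 0, 0, 0], [0.015, 0, 0, 0, 0, 0, 0], [0.015, 0, 0, 0, 0, 0, 0]]]}}

```text
clock: 12.83
tool_pos: [0.6234, -0.0877, 0.1518]
tcp_rot: [[0.977, 0.213, 0.003], [0.213, -0.977, -0.001], [0.003, 0.002, -1.0]]
wrist_force: [-0.3, -0.2, -0.9]
gripper_width: -0.0002
grasp_force: 0.0
```

Converted, 0.003 m / 0.8 = 0.0038, 0.002 m / 0.8 = 0.0025.

Call:
{"method": "move_tool", "body": {"rows": [[[0.0013, 0, 0.0025, 0, 0, 0, 0], [0.0025, 0, 0.0025, 0, 0, 0, 0], [0.0038, 0, 0.0025, 0, 0, 0, 0], [0.0038, 0, 0.0025, 0, 0, 0, 0]]]}}

```text
clock: 13.17
tool_pos: [0.6247, -0.0869, 0.148]
tcp_rot: [[0.977, 0.213, -0.0], [0.213, -0.977, -0.0], [-0.0, -0.0, -1.0]]
wrist_force: [0.7, -0.5, 0.3]
gripper_width: 0.0001
grasp_force: 0.1
```

Call:
{"method": "move_tool", "body": {"rows": [[[0.0013, 0, 0, 0, 0, 0, 0], [0.0025, 0, 0, 0, 0, 0, 0], [0.0038, 0, 0, 0, 0, 0, 0], [0.0038, 0, 0, 0, 0, 0, 0]]]}}

```text
clock: 13.5
tool_pos: [0.6252, -0.0869, 0.1478]
tcp_rot: [[0.977, 0.213, -0.007], [0.213, -0.977, -0.001], [-0.007, -0.001, -1.0]]
wrist_force: [-11.2, -3.1, 5.5]
gripper_width: 0.0001
grasp_force: 5.7
```

Converted, -0.085 m / 0.8 = -0.1063, -0.06 m / 0.8 = -0.075.

Call:
{"method": "move_tool", "body": {"rows": [[[-0.0188, 0, 0, 0, 0, 0, 0], [-0.0313, 0, 0, 0, 0, 0, 0], [-0.0313, 0, -0.0375, 0, 0, 0, 0], [-0.0313, 0, -0.075, 0, 0, 0, 0], [-0.0063, 0, -0.1063, 0, 0, 0, 0.06], [0.0188, 0, -0.1063, 0, 0, 0, 0.06], [0.0188, 0, -0.1063, 0, 0, 0, 0.06], [0.0188, 0, -0.1063, 0, 0, 0, 0.06]]]}}

```text
clock: 14.17
tool_pos: [0.6427, -0.0828, 0.2329]
tcp_rot: [[0.977, 0.214, 0.0], [0.214, -0.977, 0.0], [0.0, -0.0, -1.0]]
wrist_force: [0.1, -0.0, 0.1]
gripper_width: 0.0485
grasp_force: 0.0
```

Call:
{"method": "move_tool", "body": {"rows": [[[0, 0, 0, 0, 0, 0, 0.06], [0, 0, 0, 0, 0, 0, 0.06], [0, 0, 0, 0, 0, 0, 0.06]]], "quiet": true}}

```text
ok
```

```bash
python3 - <<'E'
from h import *
c=cam('wrist');im=r.grab_frame('wrist')[:,:,::-1];o=r.get_obs();print(o['tool_pos'],o['tcp_rot'])
u,v=map(int,proj(c,[.63,-.01,.135]));print(u-125,v-60)
cv2.imwrite('pics/w7.png',cv2.resize(im[v-60:v+80,u-125:u+135],None,fx=3,fy=3))
E
```

```text
[ 0.6416119  -0.0831311   0.23246437] [[ 9.77122253e-01  2.12675619e-01 -1.08829851e-03]
 [ 2.12676088e-01 -9.77122700e-01  3.34134829e-04]
 [-9.92338847e-04 -5.57945646e-04 -9.99999352e-01]]
81 169
```

View pics/w7.png

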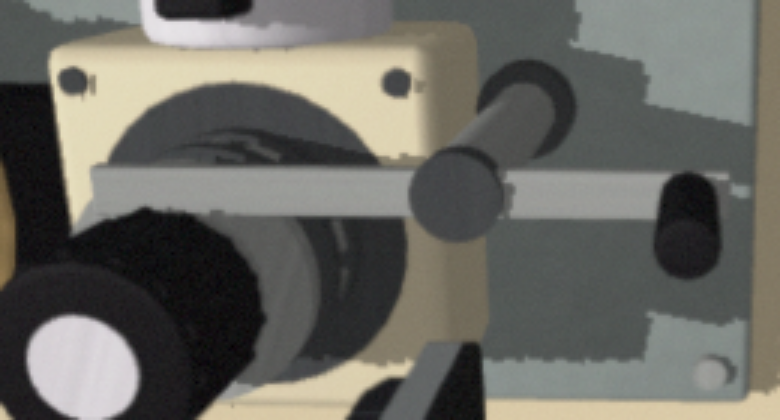

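The knob cap is low at (83,366) in the crop. The lever runs level from (92,166) to (730,175), parallel to the case and above the collar, so it is fully closed. The gripper is clear.

```bash
python3 -c "
from cell import r
print(r.sign_off())"
```

```text
the job is handed in; nothing more can be done
None
```

The winder is in slow gear: the knob is fully home and the keeper is closed over the collar, with the gripper clear, and the job is handed in after about 14 s on the robot's clock; no verdict came back.

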